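Draw out the polishing board, shut the flap and set up the bowl

ROBOT

A 6-joint arm with a two-finger parallel gripper is mounted at the origin on the work surface. World frame = base frame: x ahead of the robot, y to its left, z up, the work surface at z = 0. Lengths are in mm, angles in rad, forces in N, time in s.
With the tool pointing down it reaches from about 275 to 1000 mm from the base axis. Payload 8.4 kg.
Tool frame: the origin (TCP) lies midway between the tips of the shut fingers; the grasp point (between the pads) lies grip_depth behind it (grip_depth is the distance from the TCP to the grasp point, in mm); z points along the fingers, y is the line along which they close (so a half turn about z gives the same grasp; the last joint's range is limited). The gripper opens to 85 mm and grips with 20 to 120 N. Pads are 22 mm wide; open, the fingers measure 114 mm over their backs; the gripper's body (76 mm by 85 mm) begins 54 mm behind the grasp point. The pads swing forward as they close: fully open they stand 13 mm farther back than shut.
Start: joints at [1.205, 0.353, 1.633, -0, 1.155, -0.002], TCP at [222.391, 584.097, 205.681] pointing down, gripper open.
Joint ranges: [-2.63, 2.63], [-0.92, 2.1], [0.06, 2.66], [-1.3, 4.44], [0, 2.69], [-3.02, 3.02]. Speed limits (rad/s): [2.22, 2.22, 2.79, 3.14, 3.14, 3.14].

INTERFACE

Orientations are given as [roll, pitch, yaw] about the fixed x, y, z axes, in that order (R = Rz(yaw) Ry(pitch) Rx(roll)).
In Python, from rig import * gives the robot as it stands.
- The arm moves only by the shell command python3 -m creep 'ROWS' [FORCE]. ROWS is JSON, a list of rows, each an object of numbers: "x", "y", "z": the shift along the tool's x, y, z in mm; "rx", "ry", "rz": the turn, a rotation vector about the tool's x, y, z in rad; "hand": the finger opening in mm, from 0 to 85.4. A call has 1 to 20 rows; each row shifts and turns the commanded pose from where the row before left it, along the tool's axes as they then stand; what a row does not reach is not made up. A row lasts 1/8 s, in which the tool goes at most 62.5 mm and 10.7 degrees, less where a joint would pass 70% of its speed; a pose out of reach is approached as far as the arm can. A call with a gripper value outside its range is refused whole. The fingers move at their own pace and stop on an object; FORCE is the grip in N (left out, the last holds). Time passes only in rows, so rows that do not move let the fingers close. It gives the time, the measured TCP pose, the force, the opening and the grip force at its end, in the units of the state.
- sense(): the state, without advancing time (a new reading comes with each control period).
- grab_frame(name): name is "scene" or "top" or "wrist"; returns the picture (384x512x3 uint8, red, green, blue); there is no depth.
- get_calibration(name): a dict with "K" (3x3 intrinsics, pixels), "k1" (the pictures are not rectified: a ray, as slopes to the right and down, at radius r is drawn at 1 + k1 r^2 times it, then the intrinsics apply), "R" (3x3) and "t" (3): a world point X has camera coordinates R X + t. Camera axes: x right, y down, z forward; pixel columns grow to the right and rows downward; lengths in mm; the calibration is good to about 2 mm. A picture is of the moment at which its call begins: read the wrist's pose just before it. get_calibration takes no time and is no camera call; for the wrist camera it gives the pose at the moment of the call.
- sign_off(): hands the job in; it is judged then, once.
The state is a dict: "clock": time; "qpos": joint angles; "qvel": joint speeds; "joint_efforts": joint torques, N m; "eef_pos": TCP position; "tcp_rot": TCP orientation; "contact_force": force on the tool from outside, world axes, zero at the start; "wrist_torque": the same for the moment, N m; "opening": opening from 0.0 (shut) to 1.0 (fully open); "grasp_force": force on a finger pad.
Only numpy, scipy, OpenCV 4.12 (cv2) and the standard library are available. Lean on these libraries where they do the work, as an engineer would, in place of code of your own. Each camera call takes 0.05 s, during which the arm holds its last target. There are 200 camera calls.

TASK

Under the half-raised plywood flap lies a flat soapstone board without a handle: press down on its top and drag it back towards the robot until it is fully out against the front lip of its stand. Then push the flap down shut, and gently stand the small white soapstone bowl upright inside the circle scribed on the board. Leave the other things on the bench where they are, the taller soapstone vase included.

Things in the scene. Friction and masses are not known exactly. Their poses are not given: they have to be found in the camera images.
- stand: Low fixed wooden stand, 240 mm wide. Origin on the bench, mid-width; x away from the robot, along the runners, y left, z up. From x = -200 (front lip, 26 mm high) to +180 mm (rear rail, 28 high). Side runners at y = 94 to 120 mm both sides, 28 high. A cheek 85 high on the left (y 108 to 120, x -50 to +180) bears the flap hinge; on the right only a post 85 high at x 156 to 180.
- board (a joint): Distance (m) the sliding board is drawn out along the stand's -x: 0 fully back, 0.160 at its stop, the front lip. Soapstone plate 180 x 180 mm, 12 thick, its top 30 mm above the bench, 2 mm proud of the runners. No handle, cannot be lifted. Slides with about 2.5 N of drag, stays where left; 6 to 15 N of press gives enough grip. Front edge at stand x = -30 mm minus the joint value.
- board_front (a point): Middle of the board's front edge, top surface; moves with it; axes as the stand's. At the start the flap slopes up over the board from the left: only a strip 15 to 45 mm wide along the board's right edge shows from above, and an upright tool does not fit over it. Come in from the right, under the flap, the tool leaning about 35 degrees to the right.
- board_spot (a point): Centre of the thin circle, 84 mm across, scribed on top of the sliding board, 65 mm behind the board's front edge; moves with it. Under the flap at the start; clear of it (75 mm in front of the flap's front end) when the board is out.
- flap (a joint): Opening angle (rad) of the plywood flap: 0 shut, level; at most 0.88. Hinge line along the stand's x at stand y = +120 mm, 85.5 mm above the bench, at the flap's underside; the flap reaches from it to the right and its free right edge rises. 230 mm long (stand x -50 to +180), 250 mm from hinge to free edge, 9 thick, 0.3 kg. Stiff hinge: stays at any angle; 1 to 3 N at the free edge shuts it.
- flap_edge (a point): Point on the flap's free edge, on its top face, 50 mm behind the flap's front end (stand x = 0), 250 mm from the hinge line; moves with the flap. When shut it is at stand y = -130 mm, 94.5 mm above the bench.
- bowl: Small white soapstone bowl, 45 mm high, outside 40 mm across at the foot, 54 mm at 15 mm height, 62 mm at the rim; wall 7 mm. Origin at the centre of its underside, z up. About 0.18 kg. Left or right of the stand; it changes places with the vase.
- vase: Solid turned soapstone vase, 105 mm high, 60 mm across: same stone as the bowl but taller and with a narrow neck. Bystander. Origin under its foot.
- tin: Closed round dull-silver beeswax tin, 75 mm across, 30 mm high. Bystander. Origin under it.
- pumice: Grey rounded pumice stone, 85 x 50 x 32 mm. Bystander. Origin under it.
- stick: Bamboo burnishing stick lying on the bench, 220 mm long, 10 mm thick. Bystander. Origin under its middle, x along it.
- brush: Brush lying on the bench. Bystander. Origin under it.
- sander: Cork sanding block, 100 x 55 x 35 mm. Bystander. Origin under it.
There are look-alikes about, which are no part of the job. Leave any green or orange look-alike of the bowl alone.

How it is judged:
By the outcome, as a careful person would: the job done as asked, in the order asked, and still so for the second after the job is handed in, with the robot touching nothing.
It also fails if it takes over 72 s, if anything falls off the work surface, if the arm or the gripper's body presses on something with over 40 N, if the wrist force passes 120 N, or if a joint passes its speed limit or range.

## Working session

There is one attempt and no reset: what is moved stays moved. The work goes in short steps, Python scripts to look and compute and a shell command to move; the robot and the scene stay as the last step left them, time stands still between calls to the robot, and variables do not carry over. Pictures are saved under pics/ and viewed, at most 10 in all, crops included, and the job is handed in when it is done.

```bash
ls; mkdir -p pics; python3 - <<'E'
from rig import *
import cv2,numpy as np
s=sense();print(s['clock'],s['eef_pos'],s['tcp_rot'],s['opening'])
a=[cv2.cvtColor(grab_frame(n),cv2.COLOR_RGB2BGR) for n in("scene","top")]
for n,i in zip(("scene","top"),a): cv2.imwrite(f"pics/{n}0.png",i)
for n in("scene","top","wrist"):
  c=get_calibration(n);print(n,np.round(c["K"],1).tolist(),c["k1"],np.round(c["R"],3).tolist(),np.round(c["t"],1))
E
```

```text
pics
0.0 [222.17592391 583.61110668 204.94300899] [-3.14018119e+00 -4.76714785e-05  2.77778977e+00] 1.002153589789412
scene [[446.6, 0.0, 258.7], [0.0, 446.6, 186.5], [0.0, 0.0, 1.0]] -0.09541055642605471 [[0.952, 0.306, -0.0], [0.265, -0.824, -0.5], [-0.153, 0.476, -0.866]] [-493.7  -88.3 1705.9]
top [[470.0, 0.0, 258.9], [0.0, 470.0, 187.9], [0.0, 0.0, 1.0]] -0.034871063475444344 [[-0.001, -1.0, -0.001], [-0.99, 0.001, -0.144], [0.144, 0.001, -0.99]] [   2.5  535.4 1277.2]
wrist [[291.2, 0.0, 257.1], [0.0, 291.2, 190.2], [0.0, 0.0, 1.0]] 0.006338947054179456 [[0.356, 0.935, -0.002], [0.887, -0.337, 0.315], [0.294, -0.114, -0.949]] [-623.2  -40.4  381.1]
```

View pics/scene0.png

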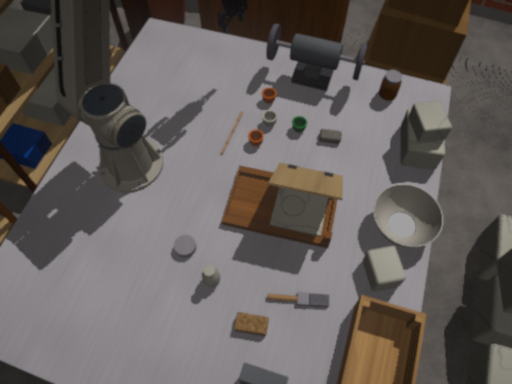

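View pics/top0.png

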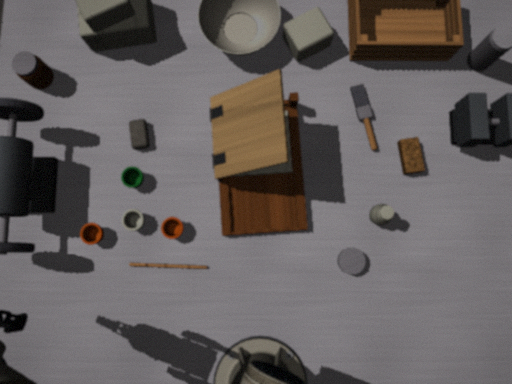

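Scene: stand with raised flap at about (290,205), with the board and circle at (295,205). Top: stand at (262,165), flap hinge on the left.
Bowl candidates (top px): white bowl (134,220), orange (173,228) and (92,233), green (132,177), white vase (381,213). I choose the white low one at (134,220), which is (269,117) in the scene view. I'll check it in a crop.

```bash
cat > h.py <<'E'
from rig import *
import cv2,numpy as np
def ray(c,uv):
    K=np.array(c["K"]);p=(np.array(uv,float)-K[:2,2])/K[[0,1],[0,1]]
    q=p.copy()
    for _ in range(20): q=p/(1+c["k1"]*(q@q))
    R=np.array(c["R"]);return -R.T@np.array(c["t"]),R.T@np.r_[q,1]
def onz(c,uv,z):
    o,d=ray(c,uv);return o+d*(z-o[2])/d[2]
def tri(*cu):
    A=np.zeros((3,3));b=np.zeros(3)
    for c,uv in cu:
        o,d=ray(c,uv);d=d/np.linalg.norm(d);M=np.eye(3)-np.outer(d,d);A+=M;b+=M@o
    return np.linalg.solve(A,b)
def proj(c,X):
    x=np.array(c["R"])@np.array(X,float)+np.array(c["t"]);q=x[:2]/x[2]
    K=np.array(c["K"]);return q*(1+c["k1"]*(q@q))*K[[0,1],[0,1]]+K[:2,2]
def bgr(n): return cv2.cvtColor(grab_frame(n),cv2.COLOR_RGB2BGR)
E
python3 - <<'E'
import cv2,numpy as np
t=cv2.imread("pics/top0.png");s=cv2.imread("pics/scene0.png")
a=cv2.resize(t[65:245,200:320],None,fx=3.2,fy=3.2,interpolation=2)
b=cv2.resize(s[155:250,215:350],None,fx=3,fy=3,interpolation=2)
c=np.hstack([cv2.resize(t[205:240,70:200],None,fx=1.6,fy=4*0.4,interpolation=2),cv2.resize(s[80:150,225:340],None,fx=1.6,fy=1.6,interpolation=2)[:56]])
c1=cv2.resize(s[80:150,225:340],None,fx=3.4,fy=3.4,interpolation=2)
W=np.zeros((590,800,3),np.uint8)
W[:576,:384]=a;W[:285,390:795]=b;W[300:538,390:781]=c1
cv2.imwrite("pics/crop1.png",W)
E
```

```text
(no output)
```

View pics/crop1.png

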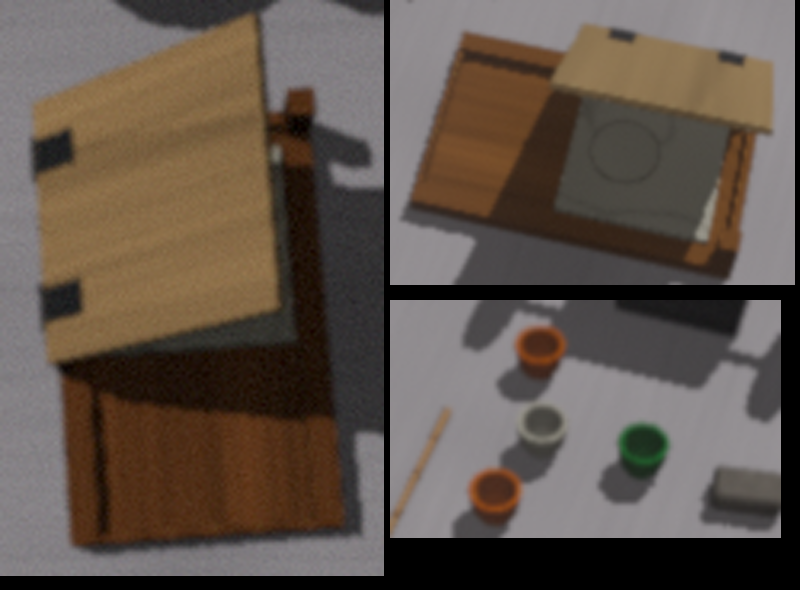

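The crop confirms a white, hollow, upright bowl among two orange ones and a green one. Next I measure from both views.

```bash
python3 - <<'E'
from h import *
T=get_calibration("top");S=get_calibration("scene")
t=cv2.imread("pics/top0.png");s=cv2.imread("pics/scene0.png")
a=lambda u,v:(200+u/3.2,65+v/3.2)
b=lambda u,v:(215+(u-390)/3,155+v/3)
P={}
for n,p,q in [("standFL",(73,541),(463,35)),("standFR",(343,523),(412,205)),("flapHF",(47,362),(583,25)),("flapHR",(33,103),(775,62)),("flapFF",(280,310),(555,87)),("flapFR",(257,13),(772,131))]:
    P[n]=tri((T,a(*p)),(S,b(*q)));X=P[n]
    print(n,X.round(1),"res",(proj(T,X)-a(*p)).round(1),(proj(S,X)-b(*q)).round(1))
for n,q in [("spot",(625,151)),("boardFR",(556,207))]: print(n,onz(S,b(*q),30).round(1))
print("boardFR top",onz(T,a(293,342),30).round(1))
print("FL",onz(T,a(73,541),26).round(1),onz(S,b(463,35),26).round(1),"FR",onz(T,a(343,523),26).round(1),onz(S,b(412,205),26).round(1))
def blob(im,x0,y0,x1,y1,n):
    c=im[y0:y1,x0:x1];m=(c.min(2).astype(int)>0);h=cv2.cvtColor(c,cv2.COLOR_BGR2HSV);print(n,[tuple(c[y,x]) for y,x in((2,2),(c.shape[0]//2,c.shape[1]//2))])
    lab=cv2.cvtColor(c,cv2.COLOR_BGR2LAB).astype(int)
    bgb=np.median(lab[...,2]);m=((lab[...,2]-bgb)>3).astype(np.uint8)
    k,l,st,ce=cv2.connectedComponentsWithStats(m);i=1+np.argmax(st[1:,4]);print(st[i],ce[i]+[x0,y0]);return ce[i]+[x0,y0],st[i]
p,_=blob(t,118,205,151,236,"top");q,_=blob(s,259,107,281,128,"scn")
X=tri((T,p),(S,q));print("bowl",X.round(1),(proj(T,X)-p).round(2)); print(onz(T,p,30).round(1),onz(S,q,30).round(1))
E
```

```text
standFL [408.2 103.9  17.3] res [-0.1 -0.2] [-0.1  0. ]
standFR [ 425.4 -133.5    9.1] res [-0.3 -0.6] [-0.5  0.1]
flapHF [556.6 122.5  82.8] res [-0.1 -0.2] [-0.2  0.1]
flapHR [786.2 138.6  86.4] res [-0.5 -0.9] [-0.8  0.3]
flapFF [571.6 -63.9 245. ] res [-0.9 -1.6] [-1.3  0.3]
flapFR [797.8 -49.5 253.6] res [-0.3 -0.5] [-0.5  0.2]
spot [647.    1.8  30. ]
boardFR [590.9 -92.8  30. ]
boardFR top [582.6 -90.4  30. ]
FL [407.3 102.9  26. ] [410.8  99.   26. ] FR [ 422.8 -132.7   26. ] [ 430.9 -139.7   26. ]
top [(np.uint8(124), np.uint8(123), np.uint8(123)), (np.uint8(50), np.uint8(56), np.uint8(58))]
[  4   4  22  22 273] [133.31135531 219.77289377]
scn [(np.uint8(95), np.uint8(93), np.uint8(96)), (np.uint8(70), np.uint8(75), np.uint8(78))]
[  4   3  14  13 106] [269.12264151 116.62264151]
bowl [447.5 353.3  34.5] [-0.21 -0.35]
[446.8 353.9  30. ] [447.4 357.5  30. ]
```

```bash
cat >> h.py <<'E'
from scipy.spatial.transform import Rotation as Ro
YAW=0.071;O=np.array([615.,0,0]);RS=Ro.from_euler('z',YAW).as_matrix()
W=lambda x,y,z:O+RS@np.array([x,y,z],float)
st=lambda p:RS.T@(np.array(p)-O)
def lean(deg,xs=-1): # tool x along xs*ex, leaning right by deg
    a=np.radians(deg);x=np.array([xs,0,0.]);z=np.array([0,np.sin(a),-np.cos(a)])
    return RS@np.c_[x,np.cross(z,x),z]
def cur():
    s=sense();return np.array(s['eef_pos']),Ro.from_euler('xyz',s['tcp_rot']).as_matrix()
def turn(R0,R1): return Ro.from_matrix(R0.T@R1).as_rotvec().round(3)
def shifts(R,pts):
    for a,b in zip(pts,pts[1:]): print((R.T@(np.array(b)-np.array(a))).round(1))
def show():
    s=sense();p=np.array(s['eef_pos']);print("t",round(s['clock'],2),"p",p.round(1),"st",st(p).round(1),"F",np.round(s['contact_force'],1),"op",round(s['opening'],3),"gf",s['grasp_force'],"q",np.round(s['qpos'],2))
E
python3 - <<'E'
from h import *
p,R=cur();R1=lean(35)
print(turn(R,R1)); A=[330,150,330]; shifts(R,[p,A])
B=W(20,-230,280);C=W(20,-60-.574*150,38+.819*150)
print(A,B,C);shifts(R1,[A,[430,-200,330],B,C])
E
```

```text
[-0.602  0.132 -0.421]
[-255.  -367.1 -124.5]
[330, 150, 330] [ 651.26589471 -228.00172122  280.        ] [ 645.31399824 -144.31310235  160.85      ]
[ -74.9 -291.8 -204.3]
[-218.7  -64.4   15.9]
[ -0.    0.4 145.7]
```

```bash
python3 -m creep '[{"x":-25.5,"y":-36.7,"z":-12.5,"hand":0},{"x":-25.5,"y":-36.7,"z":-12.5},{"x":-25.5,"y":-36.7,"z":-12.5},{"x":-25.5,"y":-36.7,"z":-12.5},{"x":-25.5,"y":-36.7,"z":-12.5},{"x":-25.5,"y":-36.7,"z":-12.5},{"x":-25.5,"y":-36.7,"z":-12.5},{"x":-25.5,"y":-36.7,"z":-12.5},{"x":-25.5,"y":-36.7,"z":-12.5},{"x":-25.5,"y":-36.7,"z":-12.5},{"rx":-0.12,"ry":0.026,"rz":-0.084},{"rx":-0.12,"ry":0.026,"rz":-0.084},{"rx":-0.12,"ry":0.026,"rz":-0.084},{"rx":-0.12,"ry":0.026,"rz":-0.084},{"rx":-0.12,"ry":0.026,"rz":-0.084},{}]'
python3 - <<'E'
from h import *
show();p,R=cur();R1=lean(35);print(turn(R,R1))
shifts(R1,[p,[430,-200,330],W(20,-230,280),W(20,-60-.574*150,38+.819*150)])
E
```

```text
t 0.1 p [222.2 583.7 205. ] st [-350.4  610.1  205. ] F [ 0.8  0.7 -0.5] op 1.0 gf 0.0 q [ 1.2   0.35  1.63  0.    1.16 -0.  ]
[-0.602  0.132 -0.421]
[-151.7 -580.7 -559.2]
[-218.7  -64.4   15.9]
[ -0.    0.4 145.7]schema error: expected keys x, y, z, rx, ry, rz, hand
```

```bash
python3 -m creep '[{"hand":0}]'; echo; python3 -m creep '[{"x":0,"y":0,"z":0,"rx":0,"ry":0,"rz":0,"hand":0}]'
```

```text
clock: 0.22
eef_pos: [222.3, 583.9, 205.3]
tcp_rot: [-3.141, -0.0, 2.778]
contact_force: [0.6, -0.8, -0.3]
opening: 0.815
grasp_force: 0.0schema error: expected keys x, y, z, rx, ry, rz, hand
```

```bash
python3 -m creep '[{"x":-25.5,"y":-36.7,"z":-12.5,"rx":0,"ry":0,"rz":0,"hand":0},{"x":-25.5,"y":-36.7,"z":-12.5,"rx":0,"ry":0,"rz":0,"hand":0},{"x":-25.5,"y":-36.7,"z":-12.5,"rx":0,"ry":0,"rz":0,"hand":0},{"x":-25.5,"y":-36.7,"z":-12.5,"rx":0,"ry":0,"rz":0,"hand":0},{"x":-25.5,"y":-36.7,"z":-12.5,"rx":0,"ry":0,"rz":0,"hand":0},{"x":-25.5,"y":-36.7,"z":-12.5,"rx":0,"ry":0,"rz":0,"hand":0},{"x":-25.5,"y":-36.7,"z":-12.5,"rx":0,"ry":0,"rz":0,"hand":0},{"x":-25.5,"y":-36.7,"z":-12.5,"rx":0,"ry":0,"rz":0,"hand":0},{"x":-25.5,"y":-36.7,"z":-12.5,"rx":0,"ry":0,"rz":0,"hand":0},{"x":-25.5,"y":-36.7,"z":-12.5,"rx":0,"ry":0,"rz":0,"hand":0},{"x":0,"y":0,"z":0,"rx":-0.12,"ry":0.026,"rz":-0.084,"hand":0},{"x":0,"y":0,"z":0,"rx":-0.12,"ry":0.026,"rz":-0.084,"hand":0},{"x":0,"y":0,"z":0,"rx":-0.12,"ry":0.026,"rz":-0.084,"hand":0},{"x":0,"y":0,"z":0,"rx":-0.12,"ry":0.026,"rz":-0.084,"hand":0},{"x":0,"y":0,"z":0,"rx":-0.12,"ry":0.026,"rz":-0.084,"hand":0}]' >/dev/null
python3 - <<'E'
from h import *
show();p,R=cur();R1=lean(35);print(turn(R,R1))
shifts(R,[p,[430,-200,330],W(20,-230,280),W(20,-60-.574*150,38+.819*150)])
E
```

```text
t 2.1 p [330.3 150.1 331.3] st [-273.3  170.   331.3] F [ 0.5 -0.  -1.3] op -0.002 gf 0.0 q [-0.18 -0.17  2.08  0.6   1.43 -1.97]
[0.002 0.005 0.003]
[ -74.7 -292.5 -203.6]
[-218.4  -65.1   16.9]
[7.000e-01 1.000e-01 1.457e+02]
```

```bash
python3 -m creep '[{"x":-10.7,"y":-41.8,"z":-29.1,"rx":0,"ry":0,"rz":0,"hand":0},{"x":-10.7,"y":-41.8,"z":-29.1,"rx":0,"ry":0,"rz":0,"hand":0},{"x":-10.7,"y":-41.8,"z":-29.1,"rx":0,"ry":0,"rz":0,"hand":0},{"x":-10.7,"y":-41.8,"z":-29.1,"rx":0,"ry":0,"rz":0,"hand":0},{"x":-10.7,"y":-41.8,"z":-29.1,"rx":0,"ry":0,"rz":0,"hand":0},{"x":-10.7,"y":-41.8,"z":-29.1,"rx":0,"ry":0,"rz":0,"hand":0},{"x":-10.7,"y":-41.8,"z":-29.1,"rx":0,"ry":0,"rz":0,"hand":0},{"x":-43.7,"y":-13,"z":3.4,"rx":0,"ry":0,"rz":0,"hand":0},{"x":-43.7,"y":-13,"z":3.4,"rx":0,"ry":0,"rz":0,"hand":0},{"x":-43.7,"y":-13,"z":3.4,"rx":0,"ry":0,"rz":0,"hand":0},{"x":-43.7,"y":-13,"z":3.4,"rx":0,"ry":0,"rz":0,"hand":0},{"x":-43.7,"y":-13,"z":3.4,"rx":0,"ry":0,"rz":0,"hand":0},{"x":0,"y":0,"z":0,"rx":0,"ry":0,"rz":0,"hand":0}]' >/dev/null
python3 - <<'E'
from h import *
show();p,R=cur();R1=lean(35);print(turn(R,R1))
shifts(R,[p,W(20,-60-.574*20,38+.819*20)])
cv2.imwrite("pics/w1.png",bgr("wrist"));c=get_calibration("wrist");print([proj(c,W(-30,-90,30)),proj(c,W(150,-90,30)),proj(c,W(-50,-65,247))])
E
```

```text
t 3.73 p [ 652.2 -227.9  277.1] st [  20.9 -230.   277.1] F [-0.3 -0.5 -0.1] op 0.0 gf 0.0 q [-0.58  0.63  1.19  0.48  1.71 -2.25]
[-0.  0. -0.]
[  1.1   2.2 273.4]
[array([239.41628298, 116.21940392]), array([241.5290622 , 225.09275929]), array([381.29049834, 107.11778823])]
```

View pics/w1.png

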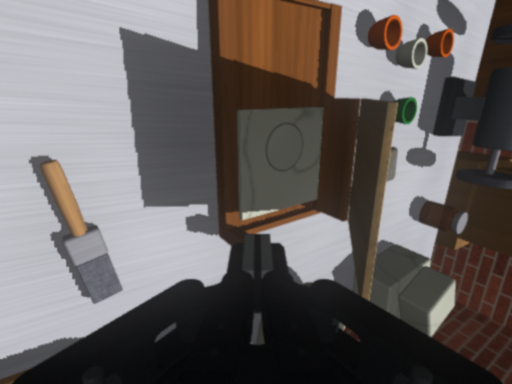

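```bash
python3 -m creep '[{"x":0,"y":0,"z":50,"rx":0,"ry":0,"rz":0,"hand":0},{"x":0,"y":0,"z":50,"rx":0,"ry":0,"rz":0,"hand":0},{"x":0,"y":0,"z":50,"rx":0,"ry":0,"rz":0,"hand":0},{"x":0,"y":0,"z":50,"rx":0,"ry":0,"rz":0,"hand":0},{"x":0,"y":0,"z":50,"rx":0,"ry":0,"rz":0,"hand":0},{"x":0,"y":0,"z":20,"rx":0,"ry":0,"rz":0,"hand":0},{"x":0,"y":0,"z":5,"rx":0,"ry":0,"rz":0,"hand":0},{"x":0,"y":0,"z":0,"rx":0,"ry":0,"rz":0,"hand":0}]' >/dev/null
python3 - <<'E'
from h import *
show();p,R=cur();print(R.T.round(3)@[0,0,-1],R.T.round(3)@RS[:,0])
E
```

```text
t 4.78 p [641.  -72.5  55.5] st [ 20.8 -74.2  55.5] F [ 0.   0.3 -0.8] op -0.0 gf 0.0 q [-0.41  0.72  1.56  0.57  1.23 -2.34]
[ 0.004 -0.571  0.821] [-1.00038048e+00  2.46285060e-04  4.52670691e-03]
```

```bash
python3 -m creep '[{"x":0,"y":0,"z":14,"rx":0,"ry":0,"rz":0,"hand":0},{"x":0,"y":0,"z":0,"rx":0,"ry":0,"rz":0,"hand":0}]'; for i in 1 ; do echo; python3 -m creep '[{"x":0,"y":-1.1,"z":1.6,"rx":0,"ry":0,"rz":0,"hand":0},{"x":0,"y":-1.1,"z":1.6,"rx":0,"ry":0,"rz":0,"hand":0}]'; done
```

```text
clock: 5.03
eef_pos: [639.2, -63.3, 42.4]
tcp_rot: [2.532, 0.001, -3.072]
contact_force: [-0.2, 0.1, 0.6]
opening: -0.004
grasp_force: 0.0

clock: 5.28
eef_pos: [639.8, -63.6, 38.9]
tcp_rot: [2.533, 0.002, -3.073]
contact_force: [-0.9, 0.1, 0.3]
opening: -0.002
grasp_force: 0.0
```

```bash
for i in 1; do python3 -m creep '[{"x":0,"y":-0.6,"z":0.8,"rx":0,"ry":0,"rz":0,"hand":0},{"x":0,"y":-0.6,"z":0.8,"rx":0,"ry":0,"rz":0,"hand":0}]'; echo; python3 -m creep '[{"x":0,"y":-0.6,"z":0.8,"rx":0,"ry":0,"rz":0,"hand":0},{"x":0,"y":0,"z":0,"rx":0,"ry":0,"rz":0,"hand":0}]'; done
```

```text
clock: 5.52
eef_pos: [639.6, -63.6, 36.8]
tcp_rot: [2.532, 0.002, -3.072]
contact_force: [0.7, -0.1, -0.4]
opening: 0.006
grasp_force: 0.0

clock: 5.78
eef_pos: [639.6, -63.5, 35.8]
tcp_rot: [2.532, 0.002, -3.072]
contact_force: [-0.2, -0.6, 0.3]
opening: 0.002
grasp_force: 0.0
```

```bash
python3 -m creep '[{"x":0,"y":-0.6,"z":0.8,"rx":0,"ry":0,"rz":0,"hand":0},{"x":0,"y":0,"z":0,"rx":0,"ry":0,"rz":0,"hand":0}]'|sed -n 3,5p;  python3 -m creep '[{"x":0,"y":-0.6,"z":0.8,"rx":0,"ry":0,"rz":0,"hand":0},{"x":0,"y":0,"z":0,"rx":0,"ry":0,"rz":0,"hand":0}]'|sed -n 3,5p
```

```text
tcp_rot: [2.532, 0.002, -3.072]
contact_force: [-0.5, 0.8, -0.7]
opening: -0.002
tcp_rot: [2.532, 0.002, -3.072]
contact_force: [-0.1, 0.5, -0.4]
opening: -0.001
```

```bash
python3 -m creep '[{"x":0,"y":-0.6,"z":0.8,"rx":0,"ry":0,"rz":0,"hand":0},{"x":0,"y":0,"z":0,"rx":0,"ry":0,"rz":0,"hand":0}]'|sed -n 3,5p
```

```text
tcp_rot: [2.532, 0.002, -3.072]
contact_force: [-1.0, -0.2, -0.2]
opening: 0.001
```

```bash
python3 -m creep '[{"x":0,"y":-0.6,"z":0.8,"rx":0,"ry":0,"rz":0,"hand":0},{"x":0,"y":0,"z":0,"rx":0,"ry":0,"rz":0,"hand":0}]'|sed -n 2,5p
```

```text
eef_pos: [639.6, -63.7, 31.7]
tcp_rot: [2.532, 0.002, -3.072]
contact_force: [0.1, -0.3, -0.5]
opening: 0.0
```

```bash
python3 -m creep '[{"x":0,"y":-0.3,"z":0.4,"rx":0,"ry":0,"rz":0,"hand":0},{"x":0,"y":0,"z":0,"rx":0,"ry":0,"rz":0,"hand":0}]'|sed -n 2,5p
```

```text
eef_pos: [639.6, -63.7, 31.3]
tcp_rot: [2.532, 0.002, -3.072]
contact_force: [0.2, 0.1, -0.0]
opening: 0.004
```

```bash
python3 -m creep '[{"x":0,"y":-0.3,"z":0.4,"rx":0,"ry":0,"rz":0,"hand":0},{"x":0,"y":0,"z":0,"rx":0,"ry":0,"rz":0,"hand":0}]'|sed -n 2,5p
```

```text
eef_pos: [639.6, -63.7, 30.8]
tcp_rot: [2.532, 0.002, -3.072]
contact_force: [0.5, 0.6, 0.7]
opening: -0.001
```

```bash
python3 -m creep '[{"x":0,"y":-0.6,"z":0.8,"rx":0,"ry":0,"rz":0,"hand":0},{"x":0,"y":0,"z":0,"rx":0,"ry":0,"rz":0,"hand":0}]'|sed -n 2,4p
```

```text
eef_pos: [639.6, -63.7, 29.8]
tcp_rot: [2.532, 0.002, -3.072]
contact_force: [0.4, -0.1, -0.2]
```

```bash
python3 -m creep '[{"x":0,"y":-0.3,"z":0.4,"rx":0,"ry":0,"rz":0,"hand":0},{"x":0,"y":0,"z":0,"rx":0,"ry":0,"rz":0,"hand":0}]'|sed -n 2,4p
```

```text
eef_pos: [639.6, -63.8, 29.3]
tcp_rot: [2.532, 0.002, -3.072]
contact_force: [0.2, 0.1, -0.5]
```

```bash
python3 -m creep '[{"x":0,"y":-0.3,"z":0.4,"rx":0,"ry":0,"rz":0,"hand":0},{"x":0,"y":0,"z":0,"rx":0,"ry":0,"rz":0,"hand":0}]'|sed -n 2,4p; python3 -c "
from h import *
cv2.imwrite('pics/w2.png',bgr('wrist'))"
```

```text
eef_pos: [639.6, -63.8, 28.8]
tcp_rot: [2.532, 0.002, -3.072]
contact_force: [-0.7, -0.7, -0.7]
```

View pics/w2.png

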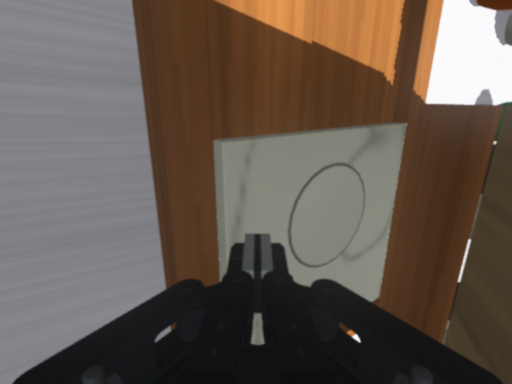

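The tip (257,235) is about 24 mm inside the board's right edge (220,235), with no contact yet. I keep lowering gently.

```bash
python3 -m creep '[{"x":0,"y":-0.3,"z":0.4,"rx":0,"ry":0,"rz":0,"hand":0},{"x":0,"y":0,"z":0,"rx":0,"ry":0,"rz":0,"hand":0}]'|sed -n 2,4p
```

```text
eef_pos: [639.7, -63.8, 28.3]
tcp_rot: [2.532, 0.002, -3.072]
contact_force: [0.0, 0.2, -0.1]
```

```bash
python3 -m creep '[{"x":0,"y":-0.3,"z":0.4,"rx":0,"ry":0,"rz":0,"hand":0},{"x":0,"y":0,"z":0,"rx":0,"ry":0,"rz":0,"hand":0}]'|sed -n 2,4p
```

```text
eef_pos: [639.6, -63.8, 27.8]
tcp_rot: [2.532, 0.002, -3.072]
contact_force: [-0.4, -0.4, 0.3]
```

```bash
python3 -m creep '[{"x":0,"y":-0.3,"z":0.4,"rx":0,"ry":0,"rz":0,"hand":0},{"x":0,"y":0,"z":0,"rx":0,"ry":0,"rz":0,"hand":0}]'|sed -n 2,4p
```

```text
eef_pos: [639.6, -63.8, 27.3]
tcp_rot: [2.532, 0.002, -3.072]
contact_force: [-1.8, -0.3, -0.3]
```

```bash
python3 -m creep '[{"x":0,"y":-0.3,"z":0.4,"rx":0,"ry":0,"rz":0,"hand":0},{"x":0,"y":0,"z":0,"rx":0,"ry":0,"rz":0,"hand":0}]'|sed -n 2,4p
```

```text
eef_pos: [639.6, -63.8, 26.8]
tcp_rot: [2.532, 0.002, -3.072]
contact_force: [0.7, -0.1, 0.1]
```

```bash
python3 - <<'E'
from h import *
c=get_calibration("wrist");S=get_calibration("scene")
for n,uv in (("spot",(327,215)),("FR",(215,141)),("FL",(406,124))):
  print(n,[st(onz(c,uv,z)).round(1) for z in (30,24)])
p,R=cur();print("tcp in wrist",proj(c,p),"scene",proj(S,p))
s=bgr("scene");x,y=proj(S,p).astype(int)
w=bgr("wrist")
A=cv2.resize(s[y-45:y+45,x-60:x+60],(800,600),interpolation=2)
A[:300,:400]=cv2.resize(w[200:280,210:317],(400,300),interpolation=2)
cv2.imwrite("pics/s3.png",A)
E
```

```text
spot [array([23.9, -4.9, 30. ]), array([27.7,  2.1, 24. ])]
FR [array([-39.2, -94.4,  30. ]), array([-38.1, -91.4,  24. ])]
FL [array([-37.3,  84.8,  30. ]), array([-36.2,  95.8,  24. ])]
tcp in wrist [257.98936797 229.45543466] scene [286.13706812 221.07442523]
```

View pics/s3.png

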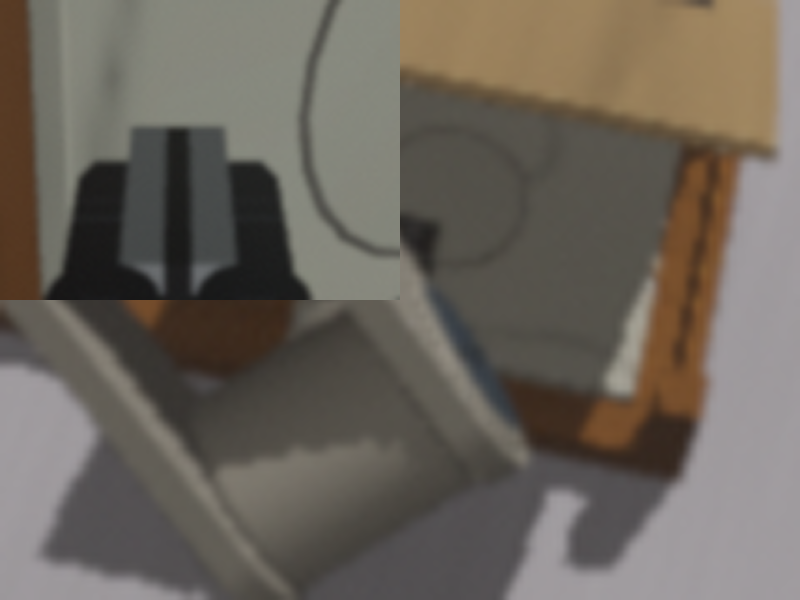

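```bash
python3 -m creep '[{"x":0,"y":-0.3,"z":0.4,"rx":0,"ry":0,"rz":0,"hand":0},{"x":0,"y":-0.3,"z":0.4,"rx":0,"ry":0,"rz":0,"hand":0},{"x":0,"y":0,"z":0,"rx":0,"ry":0,"rz":0,"hand":0}]'|sed -n 2,4p
```

```text
eef_pos: [639.6, -63.9, 25.8]
tcp_rot: [2.532, 0.002, -3.072]
contact_force: [0.9, 0.3, -0.1]
```

```bash
python3 -m creep '[{"x":0,"y":-0.3,"z":0.4,"rx":0,"ry":0,"rz":0,"hand":0},{"x":0,"y":-0.3,"z":0.4,"rx":0,"ry":0,"rz":0,"hand":0},{"x":0,"y":0,"z":0,"rx":0,"ry":0,"rz":0,"hand":0}]'|sed -n 2,4p
```

```text
eef_pos: [639.6, -63.9, 24.8]
tcp_rot: [2.532, 0.002, -3.072]
contact_force: [0.5, -0.3, -0.3]
```

```bash
python3 -m creep '[{"x":0,"y":-0.3,"z":0.4,"rx":0,"ry":0,"rz":0,"hand":0},{"x":0,"y":-0.3,"z":0.4,"rx":0,"ry":0,"rz":0,"hand":0},{"x":0,"y":0,"z":0,"rx":0,"ry":0,"rz":0,"hand":0}]'|sed -n 2,4p
```

```text
eef_pos: [639.6, -63.9, 23.8]
tcp_rot: [2.532, 0.002, -3.072]
contact_force: [-0.8, -0.4, -0.9]
```

```bash
python3 - <<'E'
from h import *
p,R=cur();c=get_calibration("wrist")
def at(q):
  d=dict(c);d["t"]=np.array(c["t"])-np.array(c["R"])@(np.array(q)-p);return d
c1=at([652.2,-227.9,277.1]);c2=at([639.6,-63.8,28.8])
for n,a,b in (("FR",(238,111),(215,141)),("FL",(323,108),(406,124)),("spot",(284,147),(327,215))):
  X=tri((c1,a),(c2,b));print(n,st(X).round(1),(proj(c1,X)-a).round(1),(proj(c2,X)-b).round(1))
for m in ("a",):
  w=bgr("wrist");cv2.imwrite("pics/w3.png",w)
# where would tip points appear
z=R[:,2];x=R[:,0]
for dx in(-11,-5,0,5,11):
  for dz in (0,-5,-10): print(dx,dz,proj(c,p+dx*x+dz*z).round(0),end=' ')
E
```

```text
FR [-35.5 -84.8  14.8] [-0.5 -0.4] [1.4 1.1]
FL [-36.   88.8  29.7] [ 0.1 -0.5] [-0.4  1.1]
spot [28.2  2.4 25.4] [ 0.2 -0.1] [-0.4  0.2]
-11 0 [258. 245.] -11 -5 [258. 249.] -11 -10 [258. 253.] -5 0 [258. 237.] -5 -5 [258. 240.] -5 -10 [258. 244.] 0 0 [258. 229.] 0 -5 [258. 233.] 0 -10 [258. 237.] 5 0 [258. 222.] 5 -5 [258. 226.] 5 -10 [258. 229.] 11 0 [258. 213.] 11 -5 [258. 217.] 11 -10 [258. 220.]
```

View pics/w3.png

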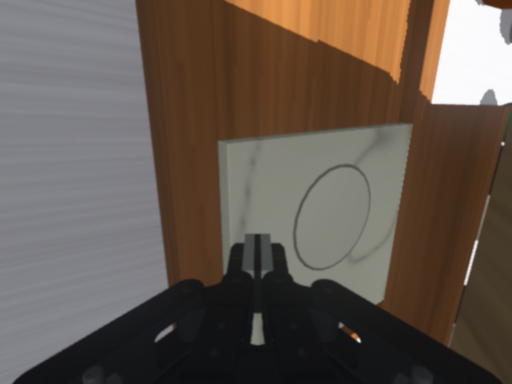

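```bash
python3 -m creep '[{"x":0,"y":-0.6,"z":0.8,"rx":0,"ry":0,"rz":0,"hand":0},{"x":0,"y":-0.6,"z":0.8,"rx":0,"ry":0,"rz":0,"hand":0},{"x":0,"y":0,"z":0,"rx":0,"ry":0,"rz":0,"hand":0}]'|sed -n 2,4p
```

```text
eef_pos: [639.6, -64.0, 21.7]
tcp_rot: [2.532, 0.002, -3.072]
contact_force: [-0.9, 0.5, -0.1]
```

```bash
python3 -m creep '[{"x":0,"y":-0.6,"z":0.8,"rx":0,"ry":0,"rz":0,"hand":0},{"x":0,"y":0,"z":0,"rx":0,"ry":0,"rz":0,"hand":0}]'|sed -n 2,4p
```

```text
eef_pos: [639.6, -64.1, 20.8]
tcp_rot: [2.532, 0.002, -3.072]
contact_force: [-0.1, -0.2, -0.3]
```

```bash
python3 -m creep '[{"x":0,"y":-0.6,"z":0.8,"rx":0,"ry":0,"rz":0,"hand":0},{"x":0,"y":0,"z":0,"rx":0,"ry":0,"rz":0,"hand":0}]'|sed -n 2,4p
```

```text
eef_pos: [639.6, -64.1, 19.8]
tcp_rot: [2.532, 0.002, -3.072]
contact_force: [-0.3, 1.5, -0.1]
```

```bash
python3 -m creep '[{"x":0,"y":-0.6,"z":0.8,"rx":0,"ry":0,"rz":0,"hand":0},{"x":0,"y":0,"z":0,"rx":0,"ry":0,"rz":0,"hand":0}]'|sed -n 2,4p
```

```text
eef_pos: [639.6, -64.1, 18.8]
tcp_rot: [2.532, 0.002, -3.072]
contact_force: [0.1, -0.3, -0.6]
```

```bash
python3 -m creep '[{"x":0,"y":-0.6,"z":0.8,"rx":0,"ry":0,"rz":0,"hand":0},{"x":0,"y":0,"z":0,"rx":0,"ry":0,"rz":0,"hand":0}]'|sed -n 2,4p; python3 -c "
import rig;print([n for n in dir(rig) if n[0]!='_'], getattr(rig,'grip_depth',None))"
```

```text
eef_pos: [639.6, -64.1, 17.8]
tcp_rot: [2.532, 0.002, -3.072]
contact_force: [0.8, 0.3, 0.1]
['MotionError', 'get_calibration', 'grab_frame', 'grip_depth', 'sense', 'sign_off'] 18.700000000000003
```

```bash
python3 -m creep '[{"x":0,"y":-0.6,"z":0.8,"rx":0,"ry":0,"rz":0,"hand":0},{"x":0,"y":0,"z":0,"rx":0,"ry":0,"rz":0,"hand":0}]'|sed -n 2,4p
```

```text
eef_pos: [639.7, -64.2, 16.8]
tcp_rot: [2.532, 0.002, -3.072]
contact_force: [0.6, 0.3, -0.3]
```

```bash
python3 -m creep '[{"x":0,"y":-0.6,"z":0.8,"rx":0,"ry":0,"rz":0,"hand":0},{"x":0,"y":0,"z":0,"rx":0,"ry":0,"rz":0,"hand":0}]'|sed -n 2,4p
```

```text
eef_pos: [639.7, -64.2, 15.8]
tcp_rot: [2.532, 0.002, -3.072]
contact_force: [0.2, -1.0, 0.5]
```

```bash
python3 -m creep '[{"x":0,"y":-0.6,"z":0.8,"rx":0,"ry":0,"rz":0,"hand":0},{"x":0,"y":0,"z":0,"rx":0,"ry":0,"rz":0,"hand":0}]'|sed -n 2,4p
```

```text
eef_pos: [639.7, -64.2, 14.8]
tcp_rot: [2.532, 0.002, -3.072]
contact_force: [-0.1, 0.3, -0.1]
```

```bash
python3 -m creep '[{"x":0,"y":-0.6,"z":0.8,"rx":0,"ry":0,"rz":0,"hand":0},{"x":0,"y":0,"z":0,"rx":0,"ry":0,"rz":0,"hand":0}]'|sed -n 2,4p; python3 - <<'E'
from h import *
s=sense();print(np.round(s['joint_efforts'],2),np.round(s['wrist_torque'],2),np.round(s['qpos'],3))
S=get_calibration("scene");T=get_calibration("top");p,R=cur()
a=bgr("scene");b=bgr("top");x,y=proj(S,p).astype(int);u,v=proj(T,p).astype(int);print(x,y,u,v)
A=np.hstack([cv2.resize(a[y-40:y+40,x-50:x+30],(400,400),interpolation=2),cv2.resize(b[v-40:v+40,u-30:u+50],(400,400),interpolation=2)])
cv2.circle(A,(250,200),3,(0,0,255),1);cv2.circle(A,(400+150,200),3,(0,0,255),1)
cv2.imwrite("pics/s4.png",A)
E
```

```text
eef_pos: [639.6, -64.3, 13.8]
tcp_rot: [2.532, 0.002, -3.072]
contact_force: [0.4, -0.9, 0.5]
[-0.000e+00 -7.639e+01 -2.357e+01  2.170e+00  2.420e+00 -1.000e-02] [-0.27 -0.06 -0.03] [-0.4    0.769  1.572  0.588  1.174 -2.377]
285 222 281 153
```

View pics/s4.png

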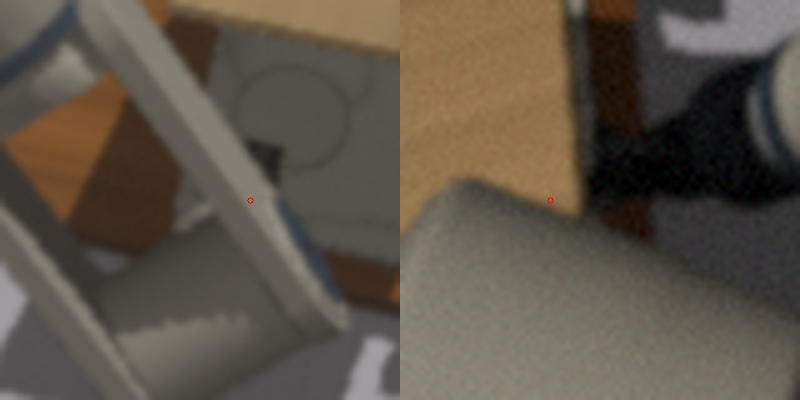

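```bash
python3 -m creep '[{"x":0,"y":-0.6,"z":0.8,"rx":0,"ry":0,"rz":0,"hand":0},{"x":0,"y":0,"z":0,"rx":0,"ry":0,"rz":0,"hand":0}]'|sed -n 2,4p
```

```text
eef_pos: [639.8, -64.3, 12.8]
tcp_rot: [2.532, 0.002, -3.072]
contact_force: [-0.3, -0.0, -0.5]
```

```bash
python3 -m creep '[{"x":0,"y":-0.6,"z":0.8,"rx":0,"ry":0,"rz":0,"hand":0},{"x":0,"y":0,"z":0,"rx":0,"ry":0,"rz":0,"hand":0}]'|sed -n 2,4p
```

```text
eef_pos: [639.9, -64.3, 12.5]
tcp_rot: [2.532, 0.002, -3.072]
contact_force: [-0.6, -1.0, 4.9]
```

```bash
python3 -m creep '[{"x":0,"y":-0.6,"z":0.8,"rx":0,"ry":0,"rz":0,"hand":0},{"x":0,"y":0,"z":0,"rx":0,"ry":0,"rz":0,"hand":0}]'|sed -n 2,4p
```

```text
eef_pos: [640.1, -64.3, 12.3]
tcp_rot: [2.531, 0.003, -3.072]
contact_force: [-1.7, -0.9, 10.0]
```

```bash
python3 -m creep '[{"x":0,"y":-0.6,"z":0.8,"rx":0,"ry":0,"rz":0,"hand":0},{"x":0,"y":0,"z":0,"rx":0,"ry":0,"rz":0,"hand":0}]'|sed -n 2,4p
```

```text
eef_pos: [640.6, -64.3, 12.1]
tcp_rot: [2.531, 0.004, -3.073]
contact_force: [-2.3, -2.1, 14.9]
```

Contact came at TCP z≈12.7. The real tips sit about 28 mm behind the reported TCP, as the wrist view suggested. That puts the contact near the board's edge, so I shift 15 mm inwards and press again.

```bash
python3 -m creep '[{"x":0,"y":2.9,"z":-4.1,"rx":0,"ry":0,"rz":0,"hand":0},{"x":0,"y":12.3,"z":8.6,"rx":0,"ry":0,"rz":0,"hand":0},{"x":0,"y":-0.6,"z":0.8,"rx":0,"ry":0,"rz":0,"hand":0},{"x":0,"y":-0.6,"z":0.8,"rx":0,"ry":0,"rz":0,"hand":0},{"x":0,"y":0,"z":0,"rx":0,"ry":0,"rz":0,"hand":0}]'|sed -n 2,4p;python3 -m creep '[{"x":0,"y":-0.6,"z":0.8,"rx":0,"ry":0,"rz":0,"hand":0},{"x":0,"y":0,"z":0,"rx":0,"ry":0,"rz":0,"hand":0}]'|sed -n 2,4p
```

```text
eef_pos: [638.5, -49.2, 12.7]
tcp_rot: [2.532, 0.001, -3.072]
contact_force: [-1.0, 1.2, 1.6]
eef_pos: [638.6, -49.3, 12.4]
tcp_rot: [2.531, 0.002, -3.072]
contact_force: [-2.6, 1.7, 5.9]
```

```bash
python3 -m creep '[{"x":0,"y":-0.6,"z":0.8,"rx":0,"ry":0,"rz":0,"hand":0},{"x":0,"y":0,"z":0,"rx":0,"ry":0,"rz":0,"hand":0}]'|sed -n 2,4p
```

```text
eef_pos: [639.0, -49.3, 12.2]
tcp_rot: [2.531, 0.002, -3.072]
contact_force: [-2.4, 1.7, 11.2]
```

Same contact height, so it is the board. Now a trial drag.

```bash
python3 -m creep '[{"x":4,"y":0,"z":0,"rx":0,"ry":0,"rz":0,"hand":0},{"x":4,"y":0,"z":0,"rx":0,"ry":0,"rz":0,"hand":0},{"x":4,"y":0,"z":0,"rx":0,"ry":0,"rz":0,"hand":0},{"x":4,"y":0,"z":0,"rx":0,"ry":0,"rz":0,"hand":0},{"x":4,"y":0,"z":0,"rx":0,"ry":0,"rz":0,"hand":0},{"x":4,"y":0,"z":0,"rx":0,"ry":0,"rz":0,"hand":0}]'|sed -n 2,4p; python3 - <<'E'
from h import *
p,R=cur();c=get_calibration("wrist");w=bgr("wrist");cv2.imwrite("pics/w5.png",w)
# board front edge: at col 300, wood->stone transition
g=cv2.cvtColor(w,cv2.COLOR_BGR2HSV)[:,:,1].astype(int)
for n in ("pics/w3.png","pics/w5.png"):
  h=cv2.cvtColor(cv2.imread(n),cv2.COLOR_BGR2HSV)[:,:,1]
  print(n,[int(np.argmax(h[100:200,u]<70))+100 for u in (250,300,350,380)])
E
```

```text
eef_pos: [616.2, -51.0, 12.3]
tcp_rot: [2.531, 0.005, -3.074]
contact_force: [2.4, 2.5, 9.7]
pics/w3.png [138, 133, 128, 125]
pics/w5.png [143, 138, 132, 129]
```

```bash
python3 -m creep '[{"x":6,"y":0,"z":0,"rx":0,"ry":0,"rz":0,"hand":0},{"x":6,"y":0,"z":0,"rx":0,"ry":0,"rz":0,"hand":0},{"x":6,"y":0,"z":0,"rx":0,"ry":0,"rz":0,"hand":0},{"x":6,"y":0,"z":0,"rx":0,"ry":0,"rz":0,"hand":0},{"x":6,"y":0,"z":0,"rx":0,"ry":0,"rz":0,"hand":0},{"x":6,"y":0,"z":0,"rx":0,"ry":0,"rz":0,"hand":0},{"x":6,"y":0,"z":0,"rx":0,"ry":0,"rz":0,"hand":0},{"x":6,"y":0,"z":0,"rx":0,"ry":0,"rz":0,"hand":0},{"x":6,"y":0,"z":0,"rx":0,"ry":0,"rz":0,"hand":0},{"x":6,"y":0,"z":0,"rx":0,"ry":0,"rz":0,"hand":0}]'|sed -n 1,4p
```

```text
clock: 17.0
eef_pos: [556.3, -55.2, 12.2]
tcp_rot: [2.531, 0.005, -3.074]
contact_force: [1.4, 2.4, 10.1]
```

```bash
python3 -m creep '[{"x":6,"y":0,"z":0,"rx":0,"ry":0,"rz":0,"hand":0},{"x":6,"y":0,"z":0,"rx":0,"ry":0,"rz":0,"hand":0},{"x":6,"y":0,"z":0,"rx":0,"ry":0,"rz":0,"hand":0},{"x":6,"y":0,"z":0,"rx":0,"ry":0,"rz":0,"hand":0},{"x":6,"y":0,"z":0,"rx":0,"ry":0,"rz":0,"hand":0},{"x":6,"y":0,"z":0,"rx":0,"ry":0,"rz":0,"hand":0},{"x":6,"y":0,"z":0,"rx":0,"ry":0,"rz":0,"hand":0},{"x":6,"y":0,"z":0,"rx":0,"ry":0,"rz":0,"hand":0},{"x":6,"y":0,"z":0,"rx":0,"ry":0,"rz":0,"hand":0},{"x":6,"y":0,"z":0,"rx":0,"ry":0,"rz":0,"hand":0}]'|sed -n 1,4p
```

```text
clock: 18.25
eef_pos: [496.4, -59.3, 12.1]
tcp_rot: [2.531, 0.004, -3.074]
contact_force: [3.2, 2.4, 12.5]
```

```bash
python3 -m creep '[{"x":4,"y":0,"z":0,"rx":0,"ry":0,"rz":0,"hand":0},{"x":4,"y":0,"z":0,"rx":0,"ry":0,"rz":0,"hand":0},{"x":4,"y":0,"z":0,"rx":0,"ry":0,"rz":0,"hand":0}]'|sed -n 1,4p
```

```text
clock: 18.62
eef_pos: [484.5, -60.2, 12.1]
tcp_rot: [2.531, 0.004, -3.074]
contact_force: [2.0, 2.0, 13.0]
```

```bash
python3 -m creep '[{"x":4,"y":0,"z":0,"rx":0,"ry":0,"rz":0,"hand":0},{"x":2,"y":0,"z":0,"rx":0,"ry":0,"rz":0,"hand":0},{"x":2,"y":0,"z":0,"rx":0,"ry":0,"rz":0,"hand":0}]'|sed -n 1,4p;python3 -c "
from h import *
w=bgr('wrist');cv2.imwrite('pics/w6.png',w)
h=cv2.cvtColor(w,cv2.COLOR_BGR2HSV)[:,:,1]
print([int(np.argmax(h[90:200,u]<70))+90 for u in (250,300,350,380)])"
```

```text
clock: 19.0
eef_pos: [478.0, -61.4, 12.1]
tcp_rot: [2.532, 0.007, -3.075]
contact_force: [6.8, 1.9, 12.8]
[90, 90, 90, 90]
```

```bash
python3 -m creep '[{"x":2,"y":0,"z":0,"rx":0,"ry":0,"rz":0,"hand":0},{"x":2,"y":0,"z":0,"rx":0,"ry":0,"rz":0,"hand":0},{"x":0,"y":0,"z":0,"rx":0,"ry":0,"rz":0,"hand":0}]'|sed -n 1,4p
python3 - <<'E'
from h import *
p,R=cur();c=get_calibration("wrist");S=get_calibration("scene")
w=bgr("wrist");s=bgr("scene")
x,y=proj(S,W(-100,0,30)).astype(int)
for X in (W(-190,90,30),W(-190,-90,30),W(-125,0,30)): print(proj(S,X).round(1),proj(c,X).round(1))
A=np.zeros((384,800,3),np.uint8);A[:,:400]=w[:,60:460];A[:300,400:]=cv2.resize(s[y-45:y+45,x-60:x+60],(400,300),interpolation=2);print(x-60,y-45)
cv2.imwrite("pics/x7.png",A)
E
```

```text
clock: 19.42
eef_pos: [474.2, -61.9, 12.1]
tcp_rot: [2.533, 0.007, -3.075]
contact_force: [6.9, 1.3, 12.8]
[239.4 171.6] [416.  141.3]
[226.1 214. ] [213.  177.4]
[250.4 196. ] [332.5 245.4]
197 152
```

View pics/x7.png

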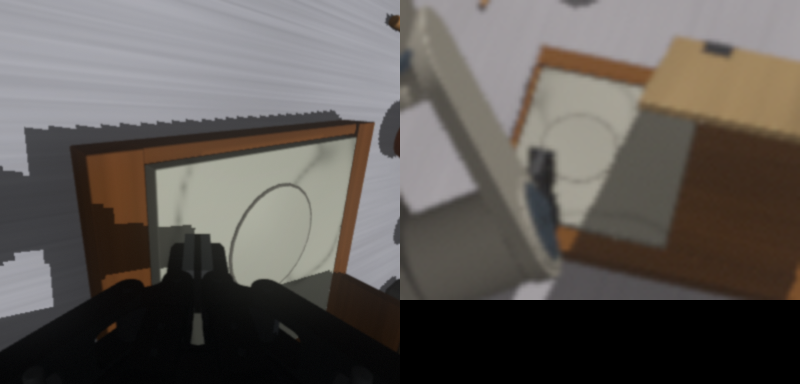

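The view shows the board out against the lip: its front edge lies along the lip, and the circle centre at scene (251,196) matches the predicted (250.4,196.0). Now I retreat, turn upright and go above the flap.

```bash
python3 -m creep '[{"x":0,"y":2,"z":-3,"rx":0,"ry":0,"rz":0,"hand":0},{"x":0,"y":0,"z":-49,"rx":0,"ry":0,"rz":0,"hand":0},{"x":0,"y":0,"z":-49,"rx":0,"ry":0,"rz":0,"hand":0},{"x":0,"y":0,"z":-49,"rx":0,"ry":0,"rz":0,"hand":0},{"x":0,"y":0,"z":-49,"rx":0,"ry":0,"rz":0,"hand":0},{"x":0,"y":0,"z":0,"rx":0.122,"ry":0,"rz":0,"hand":0},{"x":0,"y":0,"z":0,"rx":0.122,"ry":0,"rz":0,"hand":0},{"x":0,"y":0,"z":0,"rx":0.122,"ry":0,"rz":0,"hand":0},{"x":0,"y":0,"z":0,"rx":0.122,"ry":0,"rz":0,"hand":0},{"x":0,"y":0,"z":0,"rx":0.122,"ry":0,"rz":0,"hand":0},{"x":0,"y":0,"z":-35,"rx":0,"ry":0,"rz":0,"hand":0},{"x":0,"y":0,"z":-35,"rx":0,"ry":0,"rz":0,"hand":0},{"x":0,"y":0,"z":-35,"rx":0,"ry":0,"rz":0,"hand":0},{"x":0,"y":0,"z":0,"rx":0,"ry":0,"rz":0,"hand":0}]'|sed -n 1,4p
python3 - <<'E'
from h import *
show();p,R=cur();print(turn(R,lean(0)))
shifts(R,[p,W(30,-46,p[2])])
# circle measurement from scene and top, and flap check
T=get_calibration("top");S=get_calibration("scene");t=bgr("top");s=bgr("scene")
cv2.imwrite("pics/t8.png",t);cv2.imwrite("pics/s8.png",s)
E
```

```text
clock: 21.28
eef_pos: [479.7, -173.9, 282.5]
tcp_rot: [-3.138, 0.006, -3.072]
contact_force: [0.6, 1.0, -0.9]
t 21.27 p [ 479.7 -173.9  282.5] st [-147.3 -163.9  282.5] F [ 0.6  1.  -0.9] op 0.001 gf 0.0 q [-0.35  0.1   1.79 -0.    1.25 -1.99]
[-0.003  0.006 -0.002]
[-177.1  118.2    0.7]
```

```bash
python3 -m creep '[{"x":-35.4,"y":23.6,"z":0,"rx":0,"ry":0,"rz":0,"hand":0},{"x":-35.4,"y":23.6,"z":0,"rx":0,"ry":0,"rz":0,"hand":0},{"x":-35.4,"y":23.6,"z":0,"rx":0,"ry":0,"rz":0,"hand":0},{"x":-35.4,"y":23.6,"z":0,"rx":0,"ry":0,"rz":0,"hand":0},{"x":-35.4,"y":23.6,"z":0,"rx":0,"ry":0,"rz":0,"hand":0},{"x":0,"y":0,"z":25,"rx":0,"ry":0,"rz":0,"hand":0},{"x":0,"y":0,"z":25,"rx":0,"ry":0,"rz":0,"hand":0},{"x":0,"y":0,"z":0,"rx":0,"ry":0,"rz":0,"hand":0}]'|sed -n 1,4p; python3 -m creep '[{"x":0,"y":0,"z":6,"rx":0,"ry":0,"rz":0,"hand":0},{"x":0,"y":0,"z":6,"rx":0,"ry":0,"rz":0,"hand":0},{"x":0,"y":0,"z":6,"rx":0,"ry":0,"rz":0,"hand":0}]' | sed -n 1,4p
```

```text
clock: 22.38
eef_pos: [644.7, -43.0, 226.5]
tcp_rot: [-3.142, -0.004, -3.072]
contact_force: [0.5, 0.1, -0.2]
clock: 22.75
eef_pos: [647.3, -43.3, 212.6]
tcp_rot: [-3.141, 0.003, -3.073]
contact_force: [-0.4, -0.7, 0.9]
```

```bash
python3 -m creep '[{"x":0,"y":-4.9,"z":6.2,"rx":0,"ry":0,"rz":0,"hand":0},{"x":0,"y":-4.9,"z":6.2,"rx":0,"ry":0,"rz":0,"hand":0},{"x":0,"y":-4.9,"z":6.2,"rx":0,"ry":0,"rz":0,"hand":0},{"x":0,"y":-4.9,"z":6.2,"rx":0,"ry":0,"rz":0,"hand":0},{"x":0,"y":-4,"z":6.8,"rx":0,"ry":0,"rz":0,"hand":0},{"x":0,"y":-4,"z":6.8,"rx":0,"ry":0,"rz":0,"hand":0}]'|sed -n 1,4p
```

```text
clock: 23.5
eef_pos: [648.7, -71.1, 173.3]
tcp_rot: [-3.141, 0.002, -3.072]
contact_force: [0.4, -0.2, 1.3]
```

```bash
python3 -m creep '[{"x":0,"y":-4,"z":6.8,"rx":0,"ry":0,"rz":0,"hand":0},{"x":0,"y":-4,"z":6.8,"rx":0,"ry":0,"rz":0,"hand":0},{"x":0,"y":-3,"z":7.3,"rx":0,"ry":0,"rz":0,"hand":0},{"x":0,"y":-3,"z":7.3,"rx":0,"ry":0,"rz":0,"hand":0},{"x":0,"y":-3,"z":7.3,"rx":0,"ry":0,"rz":0,"hand":0},{"x":0,"y":-3,"z":7.3,"rx":0,"ry":0,"rz":0,"hand":0}]'|sed -n 1,4p
```

```text
clock: 24.25
eef_pos: [650.3, -90.8, 130.4]
tcp_rot: [-3.141, 0.002, -3.072]
contact_force: [0.2, 1.5, 0.9]
```

```bash
python3 -m creep '[{"x":0,"y":-2,"z":7.6,"rx":0,"ry":0,"rz":0,"hand":0},{"x":0,"y":-2,"z":7.6,"rx":0,"ry":0,"rz":0,"hand":0},{"x":0,"y":-2,"z":7.6,"rx":0,"ry":0,"rz":0,"hand":0},{"x":0,"y":-2,"z":7.6,"rx":0,"ry":0,"rz":0,"hand":0},{"x":0,"y":-1,"z":7.6,"rx":0,"ry":0,"rz":0,"hand":0},{"x":0,"y":-1,"z":7.6,"rx":0,"ry":0,"rz":0,"hand":0}]'|sed -n 1,4p
```

```text
clock: 25.0
eef_pos: [651.2, -100.9, 84.9]
tcp_rot: [-3.141, 0.002, -3.072]
contact_force: [-0.4, 0.2, 0.9]
```

```bash
python3 -m creep '[{"x":0,"y":-1,"z":5,"rx":0,"ry":0,"rz":0,"hand":0},{"x":0,"y":-1,"z":4,"rx":0,"ry":0,"rz":0,"hand":0},{"x":0,"y":0,"z":2,"rx":0,"ry":0,"rz":0,"hand":0}]'|sed -n 1,4p
```

```text
clock: 25.38
eef_pos: [651.3, -102.8, 74.2]
tcp_rot: [-3.141, 0.002, -3.072]
contact_force: [-0.8, -0.4, 1.9]
```

```bash
python3 -m creep '[{"x":0,"y":0,"z":2,"rx":0,"ry":0,"rz":0,"hand":0},{"x":0,"y":0,"z":1,"rx":0,"ry":0,"rz":0,"hand":0}]'|sed -n 1,4p
```

```text
clock: 25.62
eef_pos: [651.4, -102.8, 71.4]
tcp_rot: [-3.141, 0.002, -3.072]
contact_force: [-0.8, -0.6, 1.6]
```

```bash
python3 -m creep '[{"x":0,"y":0,"z":1.5,"rx":0,"ry":0,"rz":0,"hand":0},{"x":0,"y":0,"z":1,"rx":0,"ry":0,"rz":0,"hand":0}]'|sed -n 1,4p
```

```text
clock: 25.88
eef_pos: [651.4, -102.8, 68.9]
tcp_rot: [-3.141, 0.002, -3.072]
contact_force: [-1.0, -1.1, 8.8]
```

```bash
python3 -m creep '[{"x":0,"y":0,"z":1,"rx":0,"ry":0,"rz":0,"hand":0},{"x":0,"y":0,"z":1,"rx":0,"ry":0,"rz":0,"hand":0}]'|sed -n 1,4p
```

```text
clock: 26.12
eef_pos: [651.5, -102.8, 68.8]
tcp_rot: [-3.141, 0.002, -3.072]
contact_force: [-8.6, 0.7, 23.6]
```

```bash
python3 -m creep '[{"x":0,"y":0,"z":1,"rx":0,"ry":0,"rz":0,"hand":0},{"x":0,"y":0,"z":0.5,"rx":0,"ry":0,"rz":0,"hand":0}]'|sed -n 1,4p
```

```text
clock: 26.38
eef_pos: [651.6, -102.8, 68.7]
tcp_rot: [-3.141, 0.003, -3.072]
contact_force: [-11.9, 1.9, 31.9]
```

Flap is shut with a hard stop. True tips are 26 mm behind the reported TCP. Next I lift, turn by 0.857 rad about tool z, and go above the bowl.

```bash
python3 -m creep '[{"x":0,"y":0,"z":-10,"rx":0,"ry":0,"rz":0,"hand":0},{"x":0,"y":0,"z":-45,"rx":0,"ry":0,"rz":0,"hand":0},{"x":0,"y":0,"z":-45,"rx":0,"ry":0,"rz":0,"hand":0},{"x":0,"y":0,"z":-45,"rx":0,"ry":0,"rz":0.171,"hand":80},{"x":0,"y":0,"z":0,"rx":0,"ry":0,"rz":0.171,"hand":85},{"x":0,"y":0,"z":0,"rx":0,"ry":0,"rz":0.171,"hand":85},{"x":0,"y":0,"z":0,"rx":0,"ry":0,"rz":0.171,"hand":85},{"x":0,"y":0,"z":0,"rx":0,"ry":0,"rz":0.171,"hand":85},{"x":0,"y":0,"z":0,"rx":0,"ry":0,"rz":0,"hand":85}]'|sed -n 1,6p
python3 - <<'E'
from h import *
show();p,R=cur();print(R.round(3)[:, :2].T)
shifts(R,[p,[447,354,190]])
T=get_calibration("top");t=bgr("top");cv2.imwrite("pics/t9.png",t)
E
```

```text
clock: 27.5
eef_pos: [650.9, -102.5, 210.2]
tcp_rot: [3.141, 0.002, 2.357]
contact_force: [0.1, 0.2, 0.4]
opening: 0.997
grasp_force: 0.0
t 27.5 p [ 650.9 -102.5  210.2] st [  28.6 -104.8  210.2] F [0.1 0.2 0.4] op 0.997 gf 0.0 q [-0.16  0.4   1.55 -0.    1.19 -0.94]
[[-0.708  0.707 -0.002]
 [ 0.707  0.708  0.001]]
[466.9 179.   19.7]
```

```bash
python3 -m creep '[{"x":46.7,"y":17.9,"z":2,"rx":0,"ry":0,"rz":0,"hand":85},{"x":46.7,"y":17.9,"z":2,"rx":0,"ry":0,"rz":0,"hand":85},{"x":46.7,"y":17.9,"z":2,"rx":0,"ry":0,"rz":0,"hand":85},{"x":46.7,"y":17.9,"z":2,"rx":0,"ry":0,"rz":0,"hand":85},{"x":46.7,"y":17.9,"z":2,"rx":0,"ry":0,"rz":0,"hand":85},{"x":46.7,"y":17.9,"z":2,"rx":0,"ry":0,"rz":0,"hand":85},{"x":46.7,"y":17.9,"z":2,"rx":0,"ry":0,"rz":0,"hand":85},{"x":46.7,"y":17.9,"z":2,"rx":0,"ry":0,"rz":0,"hand":85},{"x":46.7,"y":17.9,"z":2,"rx":0,"ry":0,"rz":0,"hand":85},{"x":46.7,"y":17.9,"z":2,"rx":0,"ry":0,"rz":0,"hand":85},{"x":0,"y":0,"z":0,"rx":0,"ry":0,"rz":0,"hand":85}]'|sed -n 1,3p
python3 - <<'E'
from h import *
show();p,R=cur();c=get_calibration("wrist");w=bgr("wrist");cv2.imwrite("pics/w9.png",w)
e=proj(c,[447.5,354,45]);print("expect rim",e,"foot",proj(c,[447.5,354,0]))
lab=cv2.cvtColor(w,cv2.COLOR_BGR2LAB).astype(int)
x,y=e.astype(int)
print("bench",lab[y-110 if y>110 else y,x-120], "bowl wall",lab[y,x-28],lab[y,x])
m=((lab[...,2]-lab[...,1]>5)&(abs(lab[...,1]-128)<12)&(lab[...,2]<150)).astype(np.uint8)
m=cv2.morphologyEx(m,cv2.MORPH_OPEN,np.ones((3,3)))
k,l,s,ce=cv2.connectedComponentsWithStats(m)
for i in range(1,k):
  if s[i,4]>150: print(s[i],ce[i].round(1))
E
```

```text
clock: 28.92
eef_pos: [446.1, 357.0, 189.5]
tcp_rot: [3.14, 0.001, 2.363]
t 28.93 p [446.1 357.  189.5] st [-143.1  368.1  189.5] F [ 0.2 -0.1 -0.4] op 0.997 gf 0.0 q [ 0.67  0.29  1.77 -0.    1.09 -0.12]
expect rim [257.06714266 173.57074467] foot [257.07198336 164.16731711]
bench [124 129 125] bowl wall [105 127 132] [ 69 127 130]
[118 124  27  33 213] [130.1 141.2]
[ 229  146   54   52 1185] [250.9 172. ]
[322 221  29  34 620] [334.9 236.6]
[ 73 278  44  33 405] [ 97.4 290.1]
[159 316  30  24 377] [172.  328.9]
[ 76 361  38  23 618] [ 95.4 374.1]
```

```bash
python3 - <<'E'
from h import *
p,R=cur();c=get_calibration("wrist");w=cv2.imread("pics/w9.png")
lab=cv2.cvtColor(w,cv2.COLOR_BGR2LAB).astype(int)
roi=np.zeros(w.shape[:2],bool);roi[120:225,205:310]=1
for th in(2,3,4):
  m=((lab[...,2]-lab[...,1]>th)&roi).astype(np.uint8)
  m=cv2.morphologyEx(m,cv2.MORPH_OPEN,np.ones((3,3)))
  cs=max(cv2.findContours(m,0,2)[0],key=cv2.contourArea);el=cv2.fitEllipse(cv2.convexHull(cs));print(th,el)
  X=onz(c,el[0],45);print(X.round(1),onz(c,el[0],40).round(1));shifts(R,[[p[0],p[1],0],[X[0],X[1],0]])
T=get_calibration("top")
t=cv2.imread("pics/t9.png");x,y=134,220
l2=cv2.cvtColor(t,cv2.COLOR_BGR2LAB).astype(int)[205:236,118:151];m=((l2[...,2]-np.median(l2[...,2]))>3).astype(np.uint8)
cs=max(cv2.findContours(m,0,2)[0],key=cv2.contourArea);q=np.array(cv2.fitEllipse(cv2.convexHull(cs))[0])+[118,205];print(q,"height/2view",tri((T,q),(c,el[0])).round(1),onz(T,q,42).round(1))
E
```

```text
2 ((255.24774169921875, 171.46224975585938), (52.91269302368164, 54.54005432128906), 98.5296859741211)
[445.1 352.6  45. ] [446.  351.6  40. ]
[-0.7 -3.3 -0. ]
3 ((255.34561157226562, 171.43035888671875), (52.62104415893555, 53.94644546508789), 93.92428588867188)
[445.1 352.7  45. ] [446.  351.7  40. ]
[-0.7 -3.2 -0. ]
4 ((255.32679748535156, 171.4628448486328), (52.26586151123047, 53.718135833740234), 96.9390640258789)
[445.1 352.7  45. ] [446.  351.7  40. ]
[-0.7 -3.2 -0. ]
[132.39926147 219.66952419] height/2view [445.7 352.5  44. ] [446.2 353.2  42. ]
```

```bash
python3 -m creep '[{"x":-0.5,"y":-3.2,"z":0,"rx":0,"ry":0,"rz":0,"hand":85},{"x":0,"y":0,"z":45,"rx":0,"ry":0,"rz":0,"hand":85},{"x":0,"y":0,"z":45,"rx":0,"ry":0,"rz":0,"hand":85},{"x":0,"y":0,"z":40,"rx":0,"ry":0,"rz":0,"hand":85},{"x":0,"y":0,"z":0,"rx":0,"ry":0,"rz":0,"hand":85}]'|sed -n 1,4p
python3 - <<'E'
from h import *
p,R=cur();c=get_calibration("wrist");w=bgr("wrist")
e=proj(c,[446,352.7,45]).astype(int);print(p.round(1),e)
lab=cv2.cvtColor(w,cv2.COLOR_BGR2LAB).astype(int)
roi=np.zeros(w.shape[:2],bool);roi[max(0,e[1]-75):e[1]+75,e[0]-75:e[0]+75]=1
m=((lab[...,2]-lab[...,1]>3)&roi).astype(np.uint8);m=cv2.morphologyEx(m,cv2.MORPH_OPEN,np.ones((3,3)))
cs=max(cv2.findContours(m,0,2)[0],key=cv2.contourArea);el=cv2.fitEllipse(cv2.convexHull(cs));print(el,cv2.boundingRect(cs))
X=onz(c,el[0],44);print(X.round(1));shifts(R,[[p[0],p[1],0],[X[0],X[1],0]])
E
```

```text
clock: 29.6
eef_pos: [444.5, 348.8, 57.4]
tcp_rot: [-3.137, 0.001, 2.355]
contact_force: [0.1, -1.0, 0.3]
[444.5 348.8  57.4] [264 218]
((265.1712341308594, 213.77993774414062), (82.78743743896484, 89.4205093383789), 86.5605697631836) (221, 173, 89, 81)
[444.4 355.   44. ]
[ 4.5  4.3 -0. ]
```

```bash
python3 -m creep '[{"x":2.5,"y":4,"z":0,"rx":0,"ry":0,"rz":0,"hand":85},{"x":0,"y":0,"z":25,"rx":0,"ry":0,"rz":0,"hand":85},{"x":0,"y":0,"z":25,"rx":0,"ry":0,"rz":0,"hand":85},{"x":0,"y":0,"z":15,"rx":0,"ry":0,"rz":0,"hand":85},{"x":0,"y":0,"z":0,"rx":0,"ry":0,"rz":0,"hand":85}]'|sed -n 1,4p;  python3 -m creep '[{"x":0,"y":0,"z":8,"rx":0,"ry":0,"rz":0,"hand":85},{"x":0,"y":0,"z":6,"rx":0,"ry":0,"rz":0,"hand":85},{"x":0,"y":0,"z":0,"rx":0,"ry":0,"rz":0,"hand":85}]'|sed -n 1,4p
```

```text
clock: 30.28
eef_pos: [447.3, 356.2, -5.2]
tcp_rot: [3.141, 0.002, 2.356]
contact_force: [-0.0, 0.1, 0.6]
clock: 30.65
eef_pos: [447.0, 356.0, -19.5]
tcp_rot: [3.141, 0.002, 2.356]
contact_force: [-0.6, 0.4, -0.3]
```

```bash
python3 -m creep '[{"x":0,"y":-2.5,"z":0,"rx":0,"ry":0,"rz":0,"hand":72},{"x":0,"y":0,"z":0,"rx":0,"ry":0,"rz":0,"hand":66},{"x":0,"y":0,"z":0,"rx":0,"ry":0,"rz":0,"hand":62},{"x":0,"y":0,"z":0,"rx":0,"ry":0,"rz":0,"hand":58},{"x":0,"y":0,"z":0,"rx":0,"ry":0,"rz":0,"hand":54},{"x":0,"y":0,"z":0,"rx":0,"ry":0,"rz":0,"hand":45},{"x":0,"y":0,"z":0,"rx":0,"ry":0,"rz":0,"hand":40},{"x":0,"y":0,"z":0,"rx":0,"ry":0,"rz":0,"hand":40}]' 30
```

```text
clock: 31.65
eef_pos: [445.6, 354.5, -18.6]
tcp_rot: [3.14, 0.002, 2.356]
contact_force: [-0.6, -1.5, 8.9]
opening: 0.707
grasp_force: 30.4
```

```bash
python3 -m creep '[{"x":0,"y":0,"z":-2,"rx":0,"ry":0,"rz":0,"hand":40},{"x":0,"y":0,"z":-6,"rx":0,"ry":0,"rz":0,"hand":40},{"x":0,"y":0,"z":-10,"rx":0,"ry":0,"rz":0,"hand":40},{"x":0,"y":0,"z":0,"rx":0,"ry":0,"rz":0,"hand":40}]'
python3 - <<'E'
from h import *
p,R=cur();w=bgr("wrist");cv2.imwrite("pics/w11.png",w)
shifts(R,[[p[0],p[1],0],[*W(-125,0,0)[:2],0]])
E
```

```text
clock: 32.15
eef_pos: [446.0, 354.8, -0.3]
tcp_rot: [3.139, 0.002, 2.356]
contact_force: [-0.3, -0.3, -1.9]
opening: 0.705
grasp_force: 32.9
[-288.6 -225.7   -0. ]
```

Held (weight 1.9 N). Lift, carry and hover over the circle.

```bash
python3 -m creep '[{"x":0,"y":0,"z":-30,"rx":0,"ry":0,"rz":0,"hand":40},{"x":0,"y":0,"z":-40,"rx":0,"ry":0,"rz":0,"hand":40},{"x":0,"y":0,"z":-40,"rx":0,"ry":0,"rz":0,"hand":40},{"x":-15,"y":-12,"z":-5,"rx":0,"ry":0,"rz":0,"hand":40},{"x":-32,"y":-25,"z":0,"rx":0,"ry":0,"rz":0,"hand":40},{"x":-32,"y":-25,"z":0,"rx":0,"ry":0,"rz":0,"hand":40},{"x":-32,"y":-25,"z":0,"rx":0,"ry":0,"rz":0,"hand":40},{"x":-32,"y":-25,"z":0,"rx":0,"ry":0,"rz":0,"hand":40},{"x":-32,"y":-25,"z":0,"rx":0,"ry":0,"rz":0,"hand":40},{"x":-32,"y":-25,"z":0,"rx":0,"ry":0,"rz":0,"hand":40},{"x":-32,"y":-25,"z":0,"rx":0,"ry":0,"rz":0,"hand":40},{"x":-32,"y":-25,"z":0,"rx":0,"ry":0,"rz":0,"hand":40},{"x":-18,"y":-14,"z":0,"rx":0,"ry":0,"rz":0,"hand":40},{"x":0,"y":0,"z":0,"rx":0,"ry":0,"rz":0,"hand":40},{"x":0,"y":0,"z":0,"rx":0,"ry":0,"rz":0,"hand":40}]'
python3 - <<'E'
from h import *
show();p,R=cur();
shifts(R,[p,[*W(-125,0,0)[:2],11.4]])
# board circle / front edge check from the top view taken with board out
t=cv2.imread("pics/t9.png");T=get_calibration("top")
for X in(W(-190,80,30),W(-190,-80,30),W(-125,42,30),W(-125,-42,30),W(-167,0,30),W(-83,0,30)): print(proj(T,X).round(1),end=' ')
g=cv2.cvtColor(t,cv2.COLOR_BGR2HSV)[:,:,1]
for u in (240,260,280): print(u,g[205:235,u])
E
```

```text
clock: 34.08
eef_pos: [488.5, -9.7, 113.2]
tcp_rot: [-3.142, 0.001, 2.355]
contact_force: [-0.1, 0.4, -2.7]
opening: 0.706
grasp_force: 33.6
t 34.08 p [488.5  -9.7 113.2] st [-126.8   -0.7  113.2] F [-0.1  0.4 -2.7] op 0.706 gf 33.574492726475 q [-0.02  0.26  2.01 -0.    0.88 -0.81]
[ -0.6   1.9 101.8]
[235.9 229.5] [293.2 225.4] [247.9 205.4] [277.8 203.2] [263.9 219.2] [261.8 189.5] 240 [ 29  25  29  28  25  30  33  26  27  30  24  31  30  36  33  32  34  24
  27  27  25  31  30  28  32  36 123 194 170 125]
260 [30 25 40 37 38 39 45 39 44 45 57 46 56 51 40 58 64 50 49 32 39 33 41 35
 38 41 41 31 39 35]
280 [39 33 42 32 33 39 36 36 36 34 38 38 36 34 35 38 32 35 33 45 40 38 38 31
 32 30 36 39 35 41]
```

```bash
python3 -m creep '[{"x":0,"y":2,"z":20,"rx":0,"ry":0,"rz":0,"hand":40},{"x":0,"y":0,"z":30,"rx":0,"ry":0,"rz":0,"hand":40},{"x":0,"y":0,"z":25,"rx":0,"ry":0,"rz":0,"hand":40},{"x":0,"y":0,"z":15,"rx":0,"ry":0,"rz":0,"hand":40},{"x":0,"y":0,"z":6,"rx":0,"ry":0,"rz":0,"hand":40},{"x":0,"y":0,"z":0,"rx":0,"ry":0,"rz":0,"hand":40},{"x":0,"y":0,"z":0,"rx":0,"ry":0,"rz":0,"hand":40}]'|sed -n 1,4p
```

```text
clock: 34.95
eef_pos: [491.8, -8.4, 18.7]
tcp_rot: [3.14, 0.003, 2.356]
contact_force: [-0.9, 1.1, -1.7]
```

```bash
python3 -m creep '[{"x":0,"y":0,"z":1.5,"rx":0,"ry":0,"rz":0,"hand":40},{"x":0,"y":0,"z":1.5,"rx":0,"ry":0,"rz":0,"hand":40},{"x":0,"y":0,"z":0,"rx":0,"ry":0,"rz":0,"hand":40}]'|sed -n 1,4p
```

```text
clock: 35.33
eef_pos: [491.1, -8.5, 15.0]
tcp_rot: [3.141, 0.002, 2.356]
contact_force: [0.4, -0.5, -2.5]
```

```bash
python3 -m creep '[{"x":0,"y":0,"z":1,"rx":0,"ry":0,"rz":0,"hand":40},{"x":0,"y":0,"z":0,"rx":0,"ry":0,"rz":0,"hand":40}]'|sed -n 1,4p
```

```text
clock: 35.58
eef_pos: [491.1, -8.4, 13.9]
tcp_rot: [3.141, 0.002, 2.356]
contact_force: [-0.6, -0.7, -1.6]
```

```bash
python3 -m creep '[{"x":0,"y":0,"z":1,"rx":0,"ry":0,"rz":0,"hand":40},{"x":0,"y":0,"z":0.5,"rx":0,"ry":0,"rz":0,"hand":40},{"x":0,"y":0,"z":0,"rx":0,"ry":0,"rz":0,"hand":40}]'|sed -n 1,4p
```

```text
clock: 35.95
eef_pos: [491.1, -8.4, 12.5]
tcp_rot: [3.141, 0.002, 2.356]
contact_force: [-0.4, 0.1, -1.5]
```

```bash
python3 -m creep '[{"x":0,"y":0,"z":0.6,"rx":0,"ry":0,"rz":0,"hand":40},{"x":0,"y":0,"z":0,"rx":0,"ry":0,"rz":0,"hand":40}]'|sed -n 1,4p
```

```text
clock: 36.2
eef_pos: [491.1, -8.4, 11.9]
tcp_rot: [3.141, 0.002, 2.356]
contact_force: [-1.1, 0.3, -2.2]
```

```bash
python3 -m creep '[{"x":0,"y":0,"z":0.6,"rx":0,"ry":0,"rz":0,"hand":40},{"x":0,"y":0,"z":0,"rx":0,"ry":0,"rz":0,"hand":40}]'|sed -n 1,4p
```

```text
clock: 36.45
eef_pos: [491.2, -8.5, 11.5]
tcp_rot: [3.141, 0.002, 2.356]
contact_force: [-1.0, -0.2, 2.3]
```

Touched down. Release slowly and rise.

```bash
python3 -m creep '[{"x":0,"y":0,"z":0,"rx":0,"ry":0,"rz":0,"hand":61},{"x":0,"y":0,"z":0,"rx":0,"ry":0,"rz":0,"hand":63},{"x":0,"y":0,"z":0,"rx":0,"ry":0,"rz":0,"hand":67},{"x":0,"y":0,"z":0,"rx":0,"ry":0,"rz":0,"hand":75},{"x":0,"y":0,"z":0,"rx":0,"ry":0,"rz":0,"hand":85},{"x":0,"y":0,"z":0,"rx":0,"ry":0,"rz":0,"hand":85}]'|sed -n 1,6p
python3 -m creep '[{"x":0,"y":0,"z":-10,"rx":0,"ry":0,"rz":0,"hand":85},{"x":0,"y":0,"z":-30,"rx":0,"ry":0,"rz":0,"hand":85},{"x":0,"y":0,"z":-45,"rx":0,"ry":0,"rz":0,"hand":85},{"x":0,"y":0,"z":-45,"rx":0,"ry":0,"rz":0,"hand":85},{"x":20,"y":0,"z":-45,"rx":0,"ry":0,"rz":0,"hand":85},{"x":45,"y":35,"z":0,"rx":0,"ry":0,"rz":0,"hand":85},{"x":45,"y":35,"z":0,"rx":0,"ry":0,"rz":0,"hand":85},{"x":45,"y":35,"z":0,"rx":0,"ry":0,"rz":0,"hand":85},{"x":45,"y":35,"z":0,"rx":0,"ry":0,"rz":0,"hand":85},{"x":45,"y":35,"z":0,"rx":0,"ry":0,"rz":0,"hand":85},{"x":0,"y":0,"z":0,"rx":0,"ry":0,"rz":0,"hand":85}]'|sed -n 1,4p
python3 - <<'E'
from h import *
S=get_calibration("scene");T=get_calibration("top");s=bgr("scene");t=bgr("top")
x,y=proj(S,W(-60,0,30)).astype(int);u,v=proj(T,W(-60,0,30)).astype(int)
A=np.hstack([cv2.resize(s[y-45:y+45,x-60:x+60],(400,300),interpolation=2),cv2.resize(t[v-45:v+45,u-60:u+60],(400,300),interpolation=2)])
A=np.vstack([A,np.hstack([cv2.resize(s,(400,300)),cv2.resize(t,(400,300))])])
cv2.imwrite("pics/end.png",A)
print((proj(S,W(-125,0,30))-[x-60,y-45])*3.33,(proj(T,W(-125,0,30))-[u-60,v-45])*3.33+[400,0])
E
```

```text
clock: 37.2
eef_pos: [491.1, -8.4, 11.3]
tcp_rot: [3.141, 0.002, 2.356]
contact_force: [-0.4, 0.8, -0.3]
opening: 0.994
grasp_force: 0.0
clock: 38.58
eef_pos: [440.8, 292.1, 186.7]
tcp_rot: [3.139, 0.002, 2.36]
contact_force: [0.3, -1.1, -0.0]
[141.20236773 139.77275068] [605.97858585 227.39616457]
```

View pics/end.png

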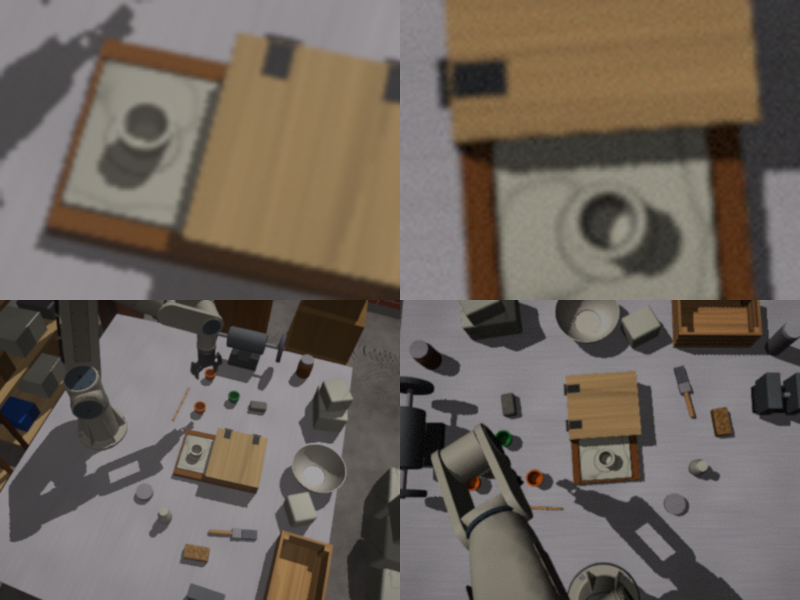

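The final picture shows the board out against the lip and the flap shut. The bowl stands upright inside the circle, at about (608,222) in the top crop, and the other things have not moved. I hand it in.

```bash
python3 -c "
from rig import *
print(sign_off())"
```

```text
the job is handed in; nothing more can be done
None
```

The job is handed in at about 38.6 s: the board is out against the front lip, the flap is shut, and the white bowl stands upright inside the scribed circle, with the other things apparently where they were.

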